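# Open the child-resistant waste jar and discard the used vial

## Robot

A 7-joint arm with a two-finger parallel gripper is mounted at the origin on a cart in front of the work surface, level with it; the furniture and walls round the work are solid. World frame = base frame: x ahead of the robot, y to its left, z up, the work surface at z = 0. Lengths are in m, angles in rad, forces in N, time in s.
With the tool pointing down it reaches from about 0.4 to 0.85 m from the base axis. Payload 4.5 kg.
Tool frame: the origin (TCP) lies at the very end of the fingers, on their centre line; the grasp point (between the pads) lies 19 mm behind it (r.grip_point_offset is the distance from the TCP to the grasp point, in m); z points along the fingers, y is the line along which they close (so a half turn about z gives the same grasp; the last joint's range is limited). The gripper opens to 88 mm and grips with 3 to 60 N. Pads are 18 mm wide; open, the fingers measure 123 mm over their backs; the gripper's body (75 mm by 187 mm) begins 45 mm behind the grasp point.
Start: joints at [-1.236, 0.689, -0.195, 1.565, 0.157, 0.902, -0.215], TCP at [0.185, 0.597, 0.239] pointing down, gripper open.
Joint ranges: [-3.01, 3.01], [-0.46, 2.08], [-1.47, 1.51], [0.13, 2.56], [-1, 4.14], [0.04, 2.09], [-2.66, 2.66]. Speed limits (rad/s): [2.57, 2.57, 3.14, 3.14, 3.14, 3.14, 3.14].

## Interface

Orientations are given as a unit quaternion [x, y, z, w].
In Python, from plant import r gives the robot as it stands.
- The arm moves only by the tool carry_out, never from a script. Its argument "rows" is a list of rows, each a list of 3 entries, a list of its own where there are three numbers: the shift along the tool's x, y, z in cm, then the turn, a rotation vector about the tool's x, y, z in degrees, then the closure, from 0 (fully open) to 1 (shut). A call has 1 to 12 rows; each row is the pose to reach, as a shift and turn from the pose commanded when the call began, along the tool's axes at that moment; what a row does not reach only later rows make up. A row lasts 1/10 s, in which the tool goes at most 50 mm and 8.59 degrees, less where a joint would pass 70% of its speed; a pose out of reach is approached as far as the arm can. A call with a gripper value outside its range is refused whole. The fingers move at their own pace and stop on an object; "newtons" is the grip in N (left out, the last holds). Time passes only in rows, so rows that repeat a pose let the fingers close. It gives the time, the measured TCP pose, the force, the opening and the grip force at its end, in the units of the state.
- r.get_state(): the state, without advancing time (a new reading comes with each control period).
- r.snapshot(name): name is "side" or "top"; returns a dict with "image" (480x640x3 uint8, red, green, blue), "fx", "fy", "cx", "cy" (pixels), "dist_coeffs" ([k1, k2, p1, p2, k3] as OpenCV has them; the pictures are not rectified), "pose" (4x4, takes a point from camera to world coordinates). Camera axes: x right, y up, looking along -z (the intrinsics and any distortion apply to the point x, -y, -z); pixel columns grow to the right and rows downward; lengths in m; the calibration is good to about 2 mm. A picture is of the moment at which its call begins. There is no depth.
- r.finish_job(): hands the job in; it is judged then, once.
The state is a dict: "clock": time; "q": joint angles; "qd": joint speeds; "joint_torque": joint torques, N m; "tool_pos": TCP position; "eef_rot": TCP orientation; "contact_force": force on the tool from outside, world axes, zero at the start; "moment": the same for the moment, N m; "opening": opening from 0.0 (shut) to 1.0 (fully open); "finger_force": force on a finger pad.
Only numpy, scipy, OpenCV 4.12 (cv2) and the standard library are available. Lean on these libraries where they do the work, as an engineer would, in place of code of your own. Each camera call takes 0.05 s, during which the arm holds its last target. There are 200 camera calls.

## Task

Open the white waste jar's orange child-resistant cap - press it down firmly against its spring and keep pressing while you turn it anticlockwise until it lets go - then lift it off and stand it top side up in the blue cap tray. After that discard the black-capped vial into the open jar. Leave the beaker and the bottle beside the jar and the white-capped vial as they are.

Things in the scene. Friction and masses are not known exactly. Their poses are not given: they have to be found in the camera images.
- jar: White plastic waste jar with a yellow band, clamped in a grey foot (88 mm across, jaws up to 38 mm high at its +x and -x); it cannot move or turn. Origin at the centre of its foot on the worktop, z up. Jar 76 mm across up to 80 mm high, shoulder to 96 mm, then a neck 38 mm across. Hollow, inner floor 8 mm high. A beaker and a bottle stand close at its +y and -y sides: fingers fit round the cap along the jar's x axis.
- jar_mouth (a point): Centre of the jar's mouth, 31 mm across, at the rim of the neck, 126 mm above the worktop; same axes as the jar.
- cap_center (a point): Centre of the round orange ribbed cap, 58 mm across, 30 mm high, 45 g, open below, white mark on top. z out of its top, x to the mark; at the start locked on the jar with the jar's x and y axes, underside 110 mm and top 140 mm high. Hooks 3 mm deep hold it: press it down 4.5 to 5.5 mm and keep it down while turning. After 45 to 88 degrees anticlockwise from above (65 is best) it lifts off.
- collar (a joint): Black spring collar on the jar's neck, 54 mm across, just under the cap and pushing it up: 0 when up (cap locked), positive in m as the cap is pressed down, stop at 0.006. It gives from 6 N on, 2 N more for each mm, so about 16 N at 5 mm. The cap's turn ends at a stop at about 92 degrees; from 45 degrees on it need not be pressed.
- tray: Blue shallow cap tray, 120 x 120 mm, fixed. Origin at the centre of its underside on the worktop; inner floor 3 mm and rim 6 mm above the worktop, rim 3 mm thick; edges along its x and y.
- rack: White vial rack, a block 50 (x) x 140 (y) x 16 (z) mm, fixed, with three holes 14 mm wide and 12 mm deep at y = -45, 0 and +45 mm. Origin at the centre of its underside on the worktop.
- vial_black_center (a point): Centre (half-way up) of the used vial with a black cap, 12 mm across and 41 mm long, upright in an outer hole of the rack; its foot is 4 mm and its top 45 mm above the worktop. Its z axis points to its cap. Mass about 15 g.
- vial_white_center (a point): Centre of the other vial, the same but with a white cap, in the rack's other outer hole. It stays there.
- glass_beaker: Glass beaker with a red band, 102 mm across and 139 mm high (about level with the cap's top), loose, standing beside the jar at its +y or -y side, about 93 mm centre to centre. Origin at the centre of its underside. To be left alone.
- clear_bottle: Clear bottle with a blue cap, 80 mm across and 150 mm high, loose, standing at the jar's other side, about 93 mm centre to centre. Origin at the centre of its underside. To be left alone.
There are look-alikes about, which are no part of the job. What is shaped like the part that bears cap_center but pink is not meant.

How it is judged:
On the way, in this order (a step that is already met when the one before it is completed fails the run):
1. the cap has been turned past its hooks (by more than 17 degrees) while pressed down more than 2 mm (value of joint collar above 0.002 m and angle between the x axis of cap_center and the x axis of jar, either way round above 0.3 rad), for 0.05 s.
2. the cap stands top side up in the tray, let go (x of cap_center in the frame of tray between -0.034 and 0.034 m and y of cap_center in the frame of tray between -0.034 and 0.034 m and height (world z) of cap_center below 0.022 m and angle between cap_center's own z axis and vertical below 0.1 rad and contact force between the fingers and cap below 0.1 N), for 0.2 s.
3. the black-capped vial is inside the jar (height (world z) of vial_black_center below 0.08 m and horizontal distance between vial_black_center and jar below 0.036 m), for 0.2 s.
At the end, for the whole second after the job is handed in: The cap stands flat, top side up, on the tray's floor (its centre within 34 mm of the tray's centre along each edge), the black-capped vial lies in the jar, the white-capped vial is still in its hole (within 12 mm) and the beaker and the clear bottle stand upright within 25 mm of where they were (all of step 3 and x of cap_center in the frame of tray between -0.034 and 0.034 m and y of cap_center in the frame of tray between -0.034 and 0.034 m and height (world z) of cap_center below 0.022 m and angle between each of cap_center, glass_beaker, clear_bottle's own z axis and vertical below 0.1 rad and distance of vial_white_center from where it was at the start of the episode below 0.012 m and distance of each of glass_beaker, clear_bottle from where it was at the start of the episode below 0.025 m); the robot touches nothing.
It fails at once if the beaker or the bottle beside the jar is knocked over or shoved more than 25 mm (distance of any of glass_beaker, clear_bottle from where it was at the start of the episode above 0.025 m or angle between any of glass_beaker, clear_bottle's own z axis and vertical above 0.3 rad).
It fails at once if the white-capped vial is taken out of its hole (distance of vial_white_center from where it was at the start of the episode above 0.02 m).
It also fails if it takes over 69 s, if anything falls off the work surface, if the arm or the gripper's body presses on something with over 40 N, if the wrist force passes 120 N, or if a joint passes its speed limit or range.

## Working session

There is one attempt and no reset: what is moved stays moved. The work goes in short steps, Python scripts to look and compute and a tool call to move; the robot and the scene stay as the last step left them, time stands still between calls to the robot, and variables do not carry over. Pictures are saved under pics/ and viewed, at most 10 in all, crops included, and the job is handed in when it is done.

Besides the shell and the picture viewer there is one more tool, called after ">>>" as a command line: name --argument value ..., lists and objects as JSON in quotes. carry_out: Moves the arm, as the interface text tells. Its arguments: {"type":"object","properties":{"rows":{"type":"array"},"newtons":{"type":"number"}},"required":["rows"]}

```bash
ls; mkdir -p pics
python3 - <<'E'
from plant import r
import cv2,numpy as np,pickle
s=r.get_state(); print({k:np.round(v,3) for k,v in s.items()})
for n in("side","top"):
    d=r.snapshot(n); pickle.dump(d,open(f'{n}0.pkl','wb'))
    cv2.imwrite(f'pics/{n}0.png',d['image'][:,:,::-1]); print(n,d['fx'],d['fy'],d['cx'],d['cy'],d['dist_coeffs'],np.round(d['pose'],3))
E
```

```text
pics
{'clock': np.float64(0.0), 'q': array([-1.236,  0.69 , -0.194,  1.566,  0.157,  0.902, -0.215]), 'qd': array([ 0.001, -0.001,  0.001, -0.   ,  0.   ,  0.001, -0.001]), 'joint_torque': array([-0.0000e+00, -5.2757e+01, -1.2680e+00, -1.5343e+01, -5.3000e-02,
        7.0000e-03,  0.0000e+00]), 'tool_pos': array([0.185, 0.596, 0.238]), 'eef_rot': array([ 0.15 ,  0.989, -0.001, -0.   ]), 'contact_force': array([0.107, 0.045, 0.135]), 'moment': array([ 0.024, -0.006, -0.021]), 'finger_force': np.float64(0.0), 'opening': np.float64(1.0)}
side 601.9620766718117 601.9620766718117 306.41785437934635 235.340989434175 [-0.13443805  0.          0.          0.          0.        ] [[-1.    -0.028  0.01   0.575]
 [ 0.026 -0.671  0.741  1.273]
 [-0.013  0.741  0.671  1.261]
 [ 0.     0.     0.     1.   ]]
top 622.3722274363054 622.3722274363054 316.348641527915 237.60916036329894 [-0.07603714  0.          0.          0.          0.        ] [[ 2.800e-02  9.930e-01 -1.110e-01  3.750e-01]
 [-1.000e+00  2.800e-02  1.000e-03  1.300e-02]
 [ 4.000e-03  1.110e-01  9.940e-01  1.638e+00]
 [ 0.000e+00  0.000e+00  0.000e+00  1.000e+00]]
```

View pics/top0.png

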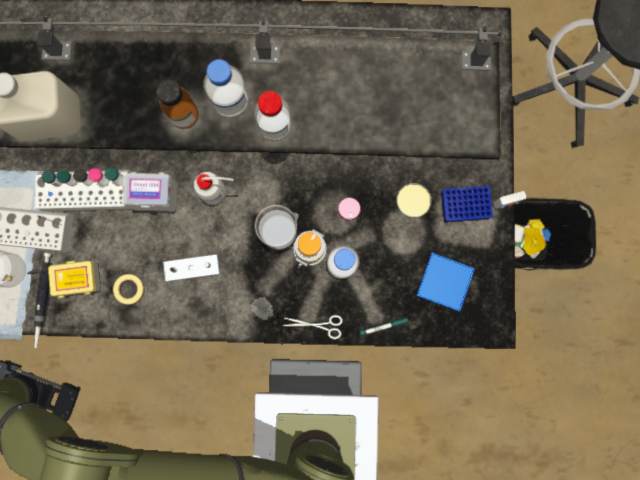

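View pics/side0.png

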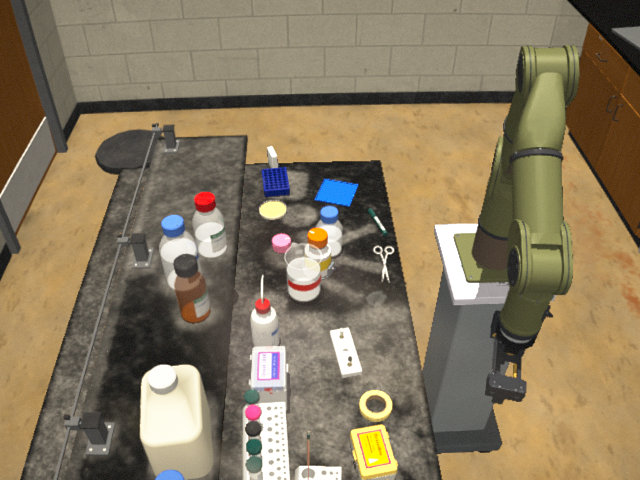

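The top view shows the orange cap at (309,245), beaker at (277,227), blue-capped bottle at (343,262), blue tray at (446,281), rack at (191,268), and a pink decoy at (349,208). The side view shows the cap at (317,238), with the rack at (345,352) and its dark cap near (349,362).

```bash
cat > h.py <<'E'
import cv2,numpy as np
def ray(d,uv):
    K=np.array([[d['fx'],0,d['cx']],[0,d['fy'],d['cy']],[0,0,1]])
    p=cv2.undistortPoints(np.array(uv,float).reshape(-1,1,2),K,np.array(d['dist_coeffs'])).reshape(-1,2)
    v=np.c_[p[:,0],-p[:,1],-np.ones(len(p))]; T=np.array(d['pose']); return T[:3,3],v@T[:3,:3].T
def onz(d,uv,z):
    o,v=ray(d,uv); return o+v*((z-o[2])/v[:,2])[:,None]
def blob(d,lo,hi,box=None):
    h=cv2.cvtColor(d['image'],cv2.COLOR_RGB2HSV); m=cv2.inRange(h,np.array(lo),np.array(hi))
    if box: k=np.zeros_like(m); x0,y0,x1,y1=box; k[y0:y1,x0:x1]=255; m&=k
    c,_=cv2.findContours(m,cv2.RETR_EXTERNAL,cv2.CHAIN_APPROX_NONE); return max(c,key=cv2.contourArea)
def cen(c):
    m=cv2.moments(c); return [m['m10']/m['m00'],m['m01']/m['m00']]
E
python3 - <<'E'
import pickle; from h import *
t=pickle.load(open('top0.pkl','rb')); s=pickle.load(open('side0.pkl','rb'))
np.set_printoptions(precision=4,suppress=True)
def show(n,c,d,z):
    p=onz(d,c.reshape(-1,2),z); (x,y),w,a=cv2.minAreaRect((p[:,:2]*1000).astype(np.float32)); print(n,len(c),'cen',onz(d,[cen(c)],z)[0],'rect',x,y,w,a)
    print('   corners',cv2.boxPoints(((x,y),w,a)).round().tolist())
show('cap top',blob(t,(8,150,120),(22,255,255),(290,225,330,265)),t,.14)
show('cap side',blob(s,(8,150,120),(22,255,255),(295,220,340,260)),s,.14)
show('tray',blob(t,(100,150,100),(115,255,255),(400,240,490,320)),t,.006)
show('tray s',blob(s,(100,150,100),(115,255,255),(305,170,370,215)),s,.006)
show('rack',blob(t,(0,0,150),(180,60,255),(155,245,225,290)),t,.016)
show('rack s',blob(s,(0,0,150),(180,60,255),(320,315,370,385)),s,.016)
show('bottlecap',blob(t,(100,100,80),(120,255,255),(325,240,362,280)),t,.15)
def big(d,b,k):return cv2.resize(d['image'][b[1]:b[3],b[0]:b[2]],None,fx=k,fy=k,interpolation=cv2.INTER_CUBIC)[:,:,::-1]
a=big(t,(155,240,235,295),5);b=big(t,(270,215,350,270),5);c=big(s,(315,315,395,385),5);e=big(s,(280,210,360,280),5)
cv2.imwrite('pics/crop0.png',cv2.resize(np.vstack([np.hstack([a,b]),np.hstack([c,e])]),(768,600)))
E
```

```text
cap top 72 cen [0.5254 0.0301 0.14  ] rect 527.0835571289062 29.02734375 (53.244659423828125, 53.03771209716797) 28.247129440307617
   corners [[491.0, 40.0], [516.0, -7.0], [563.0, 18.0], [538.0, 65.0]]
cap side 68 cen [0.5269 0.0442 0.14  ] rect 529.2628173828125 43.53683853149414 (78.12713623046875, 55.28274154663086) 82.26058959960938
   corners [[497.0, 9.0], [551.0, 1.0], [562.0, 79.0], [507.0, 86.0]]
tray 170 cen [ 0.4504 -0.3308  0.006 ] rect 450.8063049316406 -330.9657287597656 (122.4663314819336, 122.56153106689453) 71.26240539550781
   corners [[373.0, -369.0], [489.0, -409.0], [529.0, -293.0], [412.0, -253.0]]
tray s 113 cen [ 0.4491 -0.3266  0.006 ] rect 448.6727294921875 -330.2498779296875 (130.73806762695312, 124.22581481933594) 71.31694030761719
   corners [[369.0, -372.0], [487.0, -412.0], [528.0, -288.0], [411.0, -248.0]]
rack 142 cen [0.4687 0.3381 0.016 ] rect 468.8077697753906 338.166259765625 (53.4542236328125, 143.10842895507812) 9.811247825622559
   corners [[430.0, 404.0], [455.0, 263.0], [507.0, 272.0], [483.0, 413.0]]
rack s 229 cen [0.4654 0.3419 0.016 ] rect 471.8592224121094 341.3179931640625 (159.354736328125, 123.25489807128906) 80.98750305175781
   corners [[399.0, 272.0], [520.0, 253.0], [545.0, 410.0], [423.0, 430.0]]
bottlecap 56 cen [ 0.4915 -0.0563  0.15  ] rect 491.32574462890625 -56.256683349609375 (46.05006790161133, 47.363731384277344) 64.9349136352539
   corners [[460.0, -67.0], [503.0, -87.0], [523.0, -45.0], [480.0, -25.0]]
```

View pics/crop0.png

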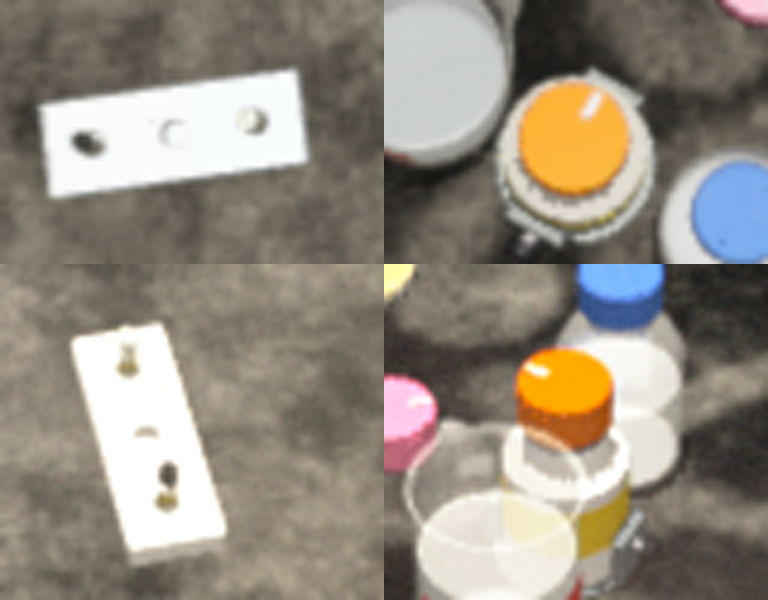

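Run:
```python
import pickle; from h import *
t=pickle.load(open('top0.pkl','rb')); s=pickle.load(open('side0.pkl','rb'))
np.set_printoptions(precision=4,suppress=True)
c=blob(t,(8,150,120),(22,255,255),(290,225,330,265)); f,_=cv2.minEnclosingCircle(c); print('cap',onz(t,[f],.14)[0])
w=blob(t,(0,0,180),(180,90,255),(303,232,320,245)); C=onz(t,[f],.14)[0]; M=onz(t,[cen(w)],.14)[0]; print('mark',cen(w),cv2.contourArea(w),M,np.degrees(np.arctan2(*(M-C)[[1,0]])),np.linalg.norm(M-C))
B=blob(t,(0,0,0),(180,255,90),(166,258,182,278)); b=cen(B); print('black top',b,cv2.contourArea(B),onz(t,[b],.035)[0])
B=blob(s,(0,0,0),(180,255,90),(340,350,356,368)); b2=cen(B); print('black side',b2,cv2.contourArea(B),onz(s,[b2],.035)[0])
# triangulate
o1,v1=ray(t,[b]);o2,v2=ray(s,[b2]); A=np.c_[v1[0],-v2[0]]; k=np.linalg.lstsq(A,o2-o1,rcond=None)[0]; print('tri',o1+k[0]*v1[0],o2+k[1]*v2[0])
a=np.radians(9.8); print('rack holes',[ [.4688-.045*-np.sin(a)*k*-1*-1, .3382+.045*np.cos(a)*k] for k in(1,-1)], [[.4688-np.sin(a)*.045*k,.3382+np.cos(a)*.045*k] for k in (1,-1)])
```

```text
cap [0.5266 0.0293 0.14  ]
mark [314.7878787878788, 234.78787878787878] 16.5 [0.5491 0.0159 0.14  ] -30.720393825189028 0.02618288808359739
black top [171.9047619047619, 269.0952380952381] 3.5 [0.4617 0.3829 0.035 ]Traceback (most recent call last):
  File "<stdin>", line 7, in <module>
  File "h.py", line 11, in blob
    c,_=cv2.findContours(m,cv2.RETR_EXTERNAL,cv2.CHAIN_APPROX_NONE); return max(c,key=cv2.contourArea)
                                                                            ~~~^^^^^^^^^^^^^^^^^^^^^^^
ValueError: max() iterable argument is empty
```

>>> carry_out --rows '[[[-3, -2.7, -0.5], [0, 0, 8], 0], [[-6, -5.4, -1], [0, 0, 16], 0], [[-9, -8.1, -1.5], [0, 0, 24], 0], [[-12.5, -11.1, -2], [0, 0, 32], 0], [[-16, -14.2, -2], [0, 0, 40], 0], [[-19.5, -17.3, -2], [0, 0, 48], 0], [[-23, -20.4, -2], [0, 0, 56], 0], [[-26.5, -23.5, -2], [0, 0, 64], 0], [[-30, -26.7, -2], [0, 0, 72], 0], [[-33.5, -29.8, -2], [0, 0, 80], 0], [[-37, -33, -2], [0, 0, 88], 0], [[-40, -35.6, -2], [0, 0, 96], 0]]'

```text
clock: 1.3
tool_pos: [0.4625, 0.1358, 0.2587]
eef_rot: [0.837, 0.547, -0.0, 0.0]
contact_force: [0.5, -0.1, 0.1]
opening: 0.997
finger_force: 0.0
```

```bash
cat >> h.py <<'E'
from scipy.spatial.transform import Rotation as R
def go(s,p,head):
    "shift in cm / turn in deg to tool-down at p with tool y heading head (deg)"
    T=R.from_quat(s['eef_rot']); h=np.radians(head); y=np.array([np.cos(h),np.sin(h),0]); z=np.array([0,0,-1.])
    W=R.from_matrix(np.c_[np.cross(y,z),y,z]); Y=T.as_matrix()[:,1]
    print('pos',s['tool_pos'].round(4),'head',np.degrees(np.arctan2(Y[1],Y[0])).round(1),'q7',s['q'][6].round(2),'F',s['contact_force'].round(1),'t',s['clock'])
    print('shift',(T.inv().apply(np.array(p)-s['tool_pos'])*100).round(2),'turn',(T.inv()*W).as_rotvec(degrees=True).round(2))
E
python3 - <<'E'
import pickle; from h import *; from plant import r
s0=pickle.load(open('side0.pkl','rb')); t=pickle.load(open('top0.pkl','rb'))
print('beaker rim',onz(s0,[[303,254]],.139), onz(s0,[[303,290]],0.03),'floor top',onz(t,[[277,230]],.02))
go(r.get_state(),[.5266,.0293,.19],-59)
E
```

```text
beaker rim [[0.56855592 0.10795343 0.139     ]] [[0.57112601 0.13863773 0.03      ]] floor top [[0.57286565 0.11538514 0.02      ]]
pos [0.4625 0.1358 0.2587] head -23.7 q7 -0.6 F [ 0.5 -0.1  0.1] t 1.3
shift [-7.18 10.15  6.87] turn [2.000e-02 2.000e-02 3.535e+01]
```

>>> carry_out --rows '[[[-2, 3, 0], [0, 0, 8], 0], [[-4, 6, 0.5], [0, 0, 16], 0], [[-6, 9, 1], [0, 0, 24], 0], [[-7.18, 10.15, 2], [0, 0, 32], 0], [[-7.18, 10.15, 4], [0, 0, 36.3], 0], [[-7.18, 10.15, 6], [0, 0, 36.3], 0], [[-7.18, 10.15, 6.87], [0, 0, 36.3], 0], [[-7.18, 10.15, 6.87], [0, 0, 36.3], 0], [[-7.18, 10.15, 6.87], [0, 0, 36.3], 0]]'

```text
clock: 2.2
tool_pos: [0.527, 0.0325, 0.1904]
eef_rot: [0.965, 0.263, 0.0, -0.0]
contact_force: [0.6, 0.3, -0.7]
opening: 0.996
finger_force: 0.0
```

Run:
```python
from h import *; from plant import r
s=r.get_state(); go(s,[.5266,.0293,.108],-60)
t=r.snapshot('top');d=r.snapshot('side')
f=lambda d,b:cv2.resize(d['image'][b[1]:b[3],b[0]:b[2]],(400,400),interpolation=cv2.INTER_CUBIC)[:,:,::-1]
cv2.imwrite('pics/a1.png',np.hstack([f(t,(260,195,360,295)),f(d,(260,170,380,290))]))
```

```text
pos [0.527  0.0325 0.1904] head -59.5 q7 -0.8 F [ 0.6  0.3 -0.7] t 2.2
shift [-0.2   0.26  8.24] turn [ 0.01 -0.03  0.48]
```

View pics/a1.png

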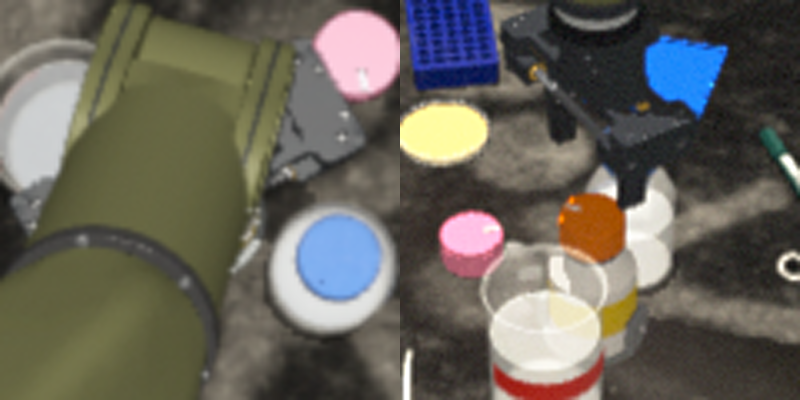

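The arm hides the cap in the top view. In the side view, at (590,225) in the crop, the fingers straddle the cap and are clear of the beaker and bottle. I'll descend part way and check that the position settles.

>>> carry_out --rows '[[[0, 0, 1.5], [0, 0, 0.5], 0], [[0, 0, 3], [0, 0, 0.5], 0], [[0, 0, 3.8], [0, 0, 0.5], 0], [[0, 0, 3.8], [0, 0, 0.5], 0], [[0, 0, 3.8], [0, 0, 0.5], 0]]'

```text
clock: 2.8
tool_pos: [0.5271, 0.0324, 0.1525]
eef_rot: [0.966, 0.259, 0.0, 0.0]
contact_force: [-0.8, 0.2, 0.1]
opening: 1.0
finger_force: 0.0
```

Run:
```python
from h import *; from plant import r
go(r.get_state(),[.5266,.0293,.108],-60)
```

```text
pos [0.5271 0.0324 0.1525] head -60.0 q7 -0.78 F [-0.8  0.2  0.1] t 2.8
shift [-0.2   0.24  4.45] turn [ 0.02 -0.05 -0.04]
```

>>> carry_out --rows '[[[-0.2, 0.24, 0], [0, 0, 0], 0], [[-0.2, 0.24, 1.5], [0, 0, 0], 0], [[-0.2, 0.24, 3], [0, 0, 0], 0], [[-0.2, 0.24, 4.2], [0, 0, 0], 0], [[-0.2, 0.24, 4.4], [0, 0, 0], 0], [[-0.2, 0.24, 4.4], [0, 0, 0], 0.15]]' --newtons 10

```text
clock: 3.4
tool_pos: [0.5262, 0.0292, 0.108]
eef_rot: [0.966, 0.258, -0.0, -0.0]
contact_force: [-0.7, -0.5, -1.1]
opening: 0.931
finger_force: 0.0
```

>>> carry_out --rows '[[[0, 0, 0], [0, 0, 0], 0.25], [[0, 0, 0], [0, 0, 0], 0.4], [[0, 0, 0], [0, 0, 0], 0.6], [[0, 0, 0], [0, 0, 0], 0.8], [[0, 0, 0], [0, 0, 0], 1], [[0, 0, 0], [0, 0, 0], 1], [[0, 0, 0], [0, 0, 0], 1], [[0, 0, 0], [0, 0, 0], 1]]' --newtons 10

```text
clock: 4.2
tool_pos: [0.5272, 0.0283, 0.1084]
eef_rot: [0.966, 0.258, 0.001, 0.001]
contact_force: [2.9, -5.1, 3.3]
opening: 0.621
finger_force: 10.0
```

>>> carry_out --rows '[[[0, 0.1, 0], [0, 0, 0], 1], [[0, 0.13, 0], [0, 0, 0], 1], [[0, 0.13, 0], [0, 0, 0], 1], [[0, 0.13, 0], [0, 0, 0], 1]]' --newtons 55

```text
clock: 4.6
tool_pos: [0.5273, 0.028, 0.1084]
eef_rot: [0.966, 0.258, 0.001, 0.0]
contact_force: [1.2, -3.6, 5.7]
opening: 0.61
finger_force: 55.0
```

>>> carry_out --rows '[[[0, 0, 0.2], [0, 0, 0], 1], [[0, 0, 0.4], [0, 0, 0], 1], [[0, 0, 0.5], [0, 0, 0], 1], [[0, 0, 0.6], [0, 0, 0], 1], [[0, 0, 0.6], [0, 0, 0], 1], [[0, 0, 0.6], [0, 0, 0], 1]]'

```text
clock: 5.2
tool_pos: [0.5273, 0.028, 0.1034]
eef_rot: [0.966, 0.258, 0.001, -0.0]
contact_force: [-0.4, -4.0, 14.4]
opening: 0.611
finger_force: 55.0
```

>>> carry_out --rows '[[[0, 0, 0.05], [0, 0, 0], 1], [[0, 0, 0.05], [0, 0, 0], 1], [[0, 0, 0.05], [0, 0, 0], 1]]'

```text
clock: 5.5
tool_pos: [0.5274, 0.028, 0.103]
eef_rot: [0.966, 0.258, 0.001, -0.0]
contact_force: [-0.8, -3.1, 16.6]
opening: 0.61
finger_force: 55.0
```

>>> carry_out --rows '[[[0, 0, 0], [0, 0, -5], 1], [[0, 0, 0], [0, 0, -11], 1], [[0, 0, 0], [0, 0, -17], 1], [[0, 0, 0], [0, 0, -23], 1], [[0, 0, 0], [0, 0, -29], 1], [[0, 0, 0], [0, 0, -32], 1], [[0, 0, 0], [0, 0, -32], 1]]'

```text
clock: 6.2
tool_pos: [0.5285, 0.0272, 0.1033]
eef_rot: [0.858, 0.514, 0.002, 0.001]
contact_force: [1.5, -5.0, 15.4]
opening: 0.608
finger_force: 55.0
```

Run:
```python
from h import *; from plant import r
s=r.get_state();go(s,[.5266,.0293,.108],-60); print(s['moment'])
d=r.snapshot('side'); f=lambda d,b:cv2.resize(d['image'][b[1]:b[3],b[0]:b[2]],(600,600),interpolation=cv2.INTER_CUBIC)[:,:,::-1]
cv2.imwrite('pics/a2.png',f(d,(270,190,370,290)))
```

```text
pos [0.5285 0.0272 0.1033] head -28.1 q7 -0.41 F [ 1.5 -5.  15.4] t 6.2
shift [ 0.09 -0.26 -0.47] turn [ 0.18 -0.15 31.92]
[-1.02034546 -0.10300436 -0.15065316]
```

View pics/a2.png

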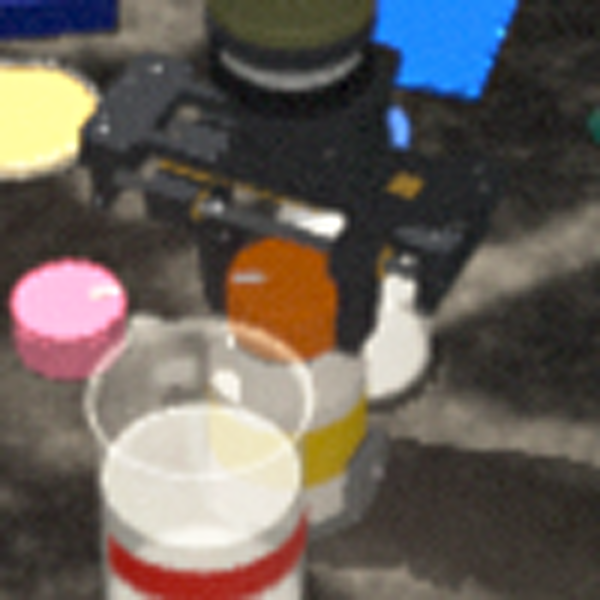

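The cap's mark has moved to the left edge, at (248,278) in the crop. It is turning with the fingers and the twist moment is small, so I'll continue.

>>> carry_out --rows '[[[0, 0, 0], [0, 0, -6], 1], [[0, 0, 0], [0, 0, -12], 1], [[0, 0, 0], [0, 0, -18], 1], [[0, 0, 0], [0, 0, -24], 1], [[0, 0, 0], [0, 0, -30], 1], [[0, 0, 0], [0, 0, -34], 1], [[0, 0, 0], [0, 0, -34], 1]]'

```text
clock: 6.95
tool_pos: [0.5298, 0.0267, 0.1035]
eef_rot: [0.67, 0.743, 0.002, 0.003]
contact_force: [4.3, -7.1, 14.8]
opening: 0.611
finger_force: 55.0
```

Run:
```python
from h import *; from plant import r
import pickle
s=r.get_state();go(s,[.5266,.0293,.108],-60); print(s['moment'])
d=r.snapshot('side'); s0=pickle.load(open('side0.pkl','rb'))
f=lambda d,b:cv2.resize(d['image'][b[1]:b[3],b[0]:b[2]],(400,400),interpolation=cv2.INTER_CUBIC)[:,:,::-1]
cv2.imwrite('pics/a3.png',np.hstack([f(s0,(295,215,345,265)),f(d,(295,215,345,265))]))
```

```text
pos [0.5298 0.0267 0.1035] head 5.9 q7 -0.06 F [ 4.3 -7.1 14.8] t 6.95
shift [ 0.29 -0.28 -0.45] turn [ 0.36 -0.13 65.93]
[-1.26772291 -0.49762253  0.00485685]
```

View pics/a3.png

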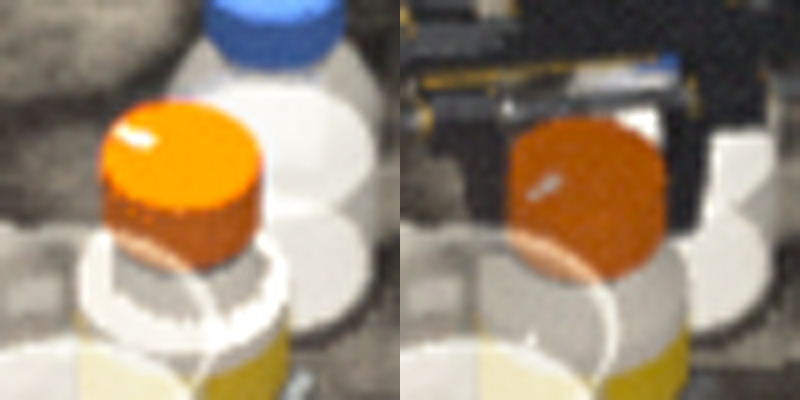

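The mark turned from back-left to front-left, about 65°. Now I'll lift the cap.

>>> carry_out --rows '[[[0, 0, -0.5], [0, 0, 0], 1], [[0, 0, -1], [0, 0, 0], 1], [[0, 0, -2], [0, 0, 0], 1], [[0, 0, -3.5], [0, 0, 0], 1], [[0, 0, -5.5], [0, 0, 0], 1], [[0, 0, -8], [0, 0, 0], 1], [[0, 0, -10.5], [0, 0, 0], 1], [[0, 0, -11], [0, 0, 0], 1], [[0, 0, -11], [0, 0, 0], 1]]'

```text
clock: 7.9
tool_pos: [0.5262, 0.0292, 0.2116]
eef_rot: [0.669, 0.743, 0.0, -0.001]
contact_force: [0.2, 0.3, -1.2]
opening: 0.608
finger_force: 55.0
```

Run:
```python
from h import *; from plant import r
s=r.get_state();go(s,[.4507,-.331,.2],-19+0)
```

```text
pos [0.5262 0.0292 0.2116] head 6.0 q7 -0.05 F [ 0.2  0.3 -1.2] t 7.9
shift [-35.02 -11.3    1.12] turn [-0.05 -0.05 25.05]
```

>>> carry_out --rows '[[[-3, -1, 0], [0, 0, 2], 1], [[-6, -2, 0], [0, 0, 4], 1], [[-10, -3.2, 0], [0, 0, 7], 1], [[-14, -4.5, 0], [0, 0, 10], 1], [[-18, -5.8, 0], [0, 0, 13], 1], [[-22, -7.1, 0], [0, 0, 16], 1], [[-26, -8.4, 0], [0, 0, 19], 1], [[-30, -9.7, 1], [0, 0, 22], 1], [[-33, -10.6, 3], [0, 0, 25], 1], [[-35, -11.3, 5], [0, 0, 25], 1], [[-35, -11.3, 8], [0, 0, 25], 1], [[-35, -11.3, 11], [0, 0, 25], 1]]'

```text
clock: 9.1
tool_pos: [0.4494, -0.3314, 0.0988]
eef_rot: [0.815, 0.58, -0.0, -0.001]
contact_force: [0.3, 1.0, -0.2]
opening: 0.612
finger_force: 55.0
```

>>> carry_out --rows '[[[0, 0, 2], [0, 0, 0], 1], [[0, 0, 4], [0, 0, 0], 1], [[0, 0, 5], [0, 0, 0], 1], [[0, 0, 5], [0, 0, 0], 1]]'

```text
clock: 9.5
tool_pos: [0.4493, -0.3301, 0.0493]
eef_rot: [0.814, 0.581, -0.001, -0.002]
contact_force: [-0.1, -0.1, -0.9]
opening: 0.612
finger_force: 55.0
```

Run:
```python
from h import *; from plant import r
s=r.get_state();go(s,[.4507,-.331,.005],-19)
d=r.snapshot('side'); f=lambda d,b:cv2.resize(d['image'][b[1]:b[3],b[0]:b[2]],(600,600),interpolation=cv2.INTER_CUBIC)[:,:,::-1]
cv2.imwrite('pics/a4.png',f(d,(280,130,380,230)))
```

```text
pos [ 0.4493 -0.3301  0.0493] head -19.0 q7 0.27 F [-0.1 -0.1 -0.9] t 9.5
shift [-0.05  0.18  4.43] turn [-0.28 -0.1  -0.  ]
```

View pics/a4.png

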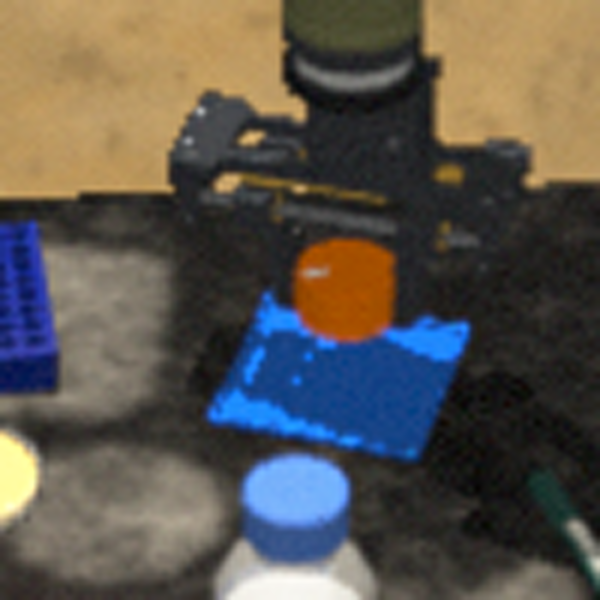

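The cap is held upright at (345,290), above the tray. I'll lower it and release.

>>> carry_out --rows '[[[0, 0.2, 1.5], [0, 0, 0], 1], [[0, 0.2, 3], [0, 0, 0], 1], [[0, 0.2, 4], [0, 0, 0], 1], [[0, 0.2, 4.4], [0, 0, 0], 1], [[0, 0.2, 4.4], [0, 0, 0], 1], [[0, 0.2, 4.4], [0, 0, 0], 1]]'

```text
clock: 10.15
tool_pos: [0.4528, -0.3324, 0.0076]
eef_rot: [0.814, 0.58, 0.0, 0.0]
contact_force: [-1.1, -0.1, -1.1]
opening: 0.611
finger_force: 55.0
```

>>> carry_out --rows '[[[0, 0, 0.1], [0, 0, 0], 1], [[0, 0, 0.25], [0, 0, 0], 1], [[0, 0, 0.25], [0, 0, 0], 1], [[0, 0, 0.25], [0, 0, 0], 1]]'

```text
clock: 10.55
tool_pos: [0.4528, -0.3323, 0.0051]
eef_rot: [0.814, 0.58, 0.0, 0.0]
contact_force: [-0.2, -0.6, -0.6]
opening: 0.612
finger_force: 55.0
```

>>> carry_out --rows '[[[0, 0, 0], [0, 0, 0], 0.3], [[0, 0, 0], [0, 0, 0], 0.15], [[0, 0, 0], [0, 0, 0], 0.15], [[0, 0, 0], [0, 0, 0], 0.15], [[0, 0, 0], [0, 0, 0], 0.15], [[0, 0, -1], [0, 0, 0], 0.15], [[0, 0, -3], [0, 0, 0], 0.15], [[0, 0, -6], [0, 0, 0], 0.15], [[0, 0, -10], [0, 0, 0], 0.15], [[0, 0, -14], [0, 0, 0], 0.15], [[0, 0, -18], [0, 0, 0], 0.15]]'

```text
clock: 11.65
tool_pos: [0.4523, -0.3321, 0.1873]
eef_rot: [0.814, 0.58, 0.0, 0.0]
contact_force: [2.1, -0.2, 0.1]
opening: 0.851
finger_force: 0.0
```

Run:
```python
from h import *; from plant import r
s=r.get_state();go(s,[.461,.3825,.17],-10)
for n,b in (('side',(305,170,370,225)),):
    d=r.snapshot(n); c=blob(d,(5,150,60),(22,255,255),b); print(cen(c),cv2.contourArea(c),onz(d,[cen(c)],.02))
```

```text
pos [ 0.4523 -0.3321  0.1873] head -19.0 q7 0.26 F [ 2.1 -0.2  0.1] t 11.65
shift [ 67.83 -22.49   1.72] turn [ 0.01 -0.   -9.04]
[336.0897435897436, 189.06153846153848] 195.0 [[ 0.44992511 -0.32519017  0.02      ]]
```

>>> carry_out --rows '[[[3, -1, -0.5], [0, 0, -2], 0.6], [[7, -2.3, -1], [0, 0, -4], 0.6], [[11.5, -3.8, -1], [0, 0, -6], 0.6], [[16, -5.3, -1], [0, 0, -8], 0.6], [[20.5, -6.8, -1], [0, 0, -10], 0.6], [[25, -8.3, -1], [0, 0, -12], 0.6], [[29.5, -9.8, -1], [0, 0, -14], 0.6], [[34, -11.3, -1], [0, 0, -16], 0.6], [[38.5, -12.8, -1], [0, 0, -18], 0.6], [[43, -14.3, -1], [0, 0, -20], 0.6], [[47.5, -15.8, -1], [0, 0, -22], 0.6], [[52, -17.3, -1], [0, 0, -24], 0.6]]'

```text
clock: 12.9
tool_pos: [0.4584, 0.2176, 0.1956]
eef_rot: [0.675, 0.738, 0.0, 0.0]
contact_force: [-0.3, 0.3, -0.5]
opening: 0.399
finger_force: 0.0
```

Run:
```python
from h import *; from plant import r
s=r.get_state();go(s,[.461,.3825,.09],10)
t=r.snapshot('top'); d=r.snapshot('side')
c=blob(t,(5,150,60),(22,255,255),(410,245,480,315)); print('cap',onz(t,[cen(c)],.033))
f=lambda d,b:cv2.resize(d['image'][b[1]:b[3],b[0]:b[2]],(400,400),interpolation=cv2.INTER_CUBIC)[:,:,::-1]
cv2.imwrite('pics/a5.png',np.hstack([f(t,(405,240,485,320)),f(d,(325,315,395,385))]))
```

```text
pos [0.4584 0.2176 0.1956] head 5.1 q7 -0.38 F [-0.3  0.3 -0.5] t 12.9
shift [16.4   1.7  10.56] turn [ 0.04 -0.01 -4.95]
cap [[ 0.44960033 -0.32572158  0.033     ]]
```

View pics/a5.png

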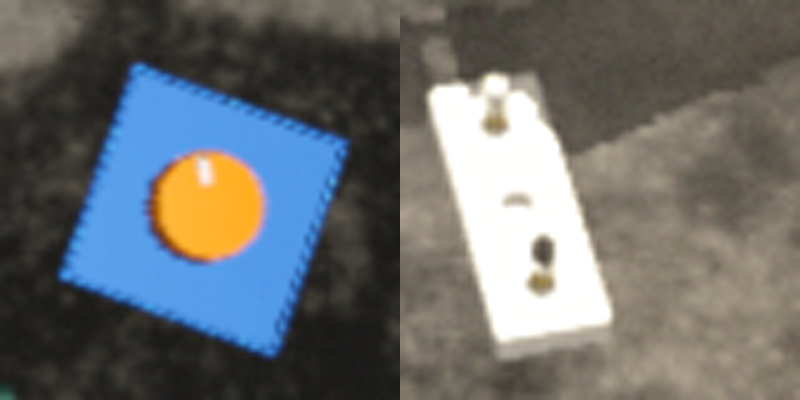

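The cap stands flat near the tray centre at (208,205). The black vial cap is at (142,250) in the side crop, which is about pixel (350,359). I'll check that against the hole estimate while moving over.

>>> carry_out --rows '[[[4, 0.4, 1.5], [0, 0, -2], 0.6], [[8, 0.8, 4], [0, 0, -4], 0.6], [[12, 1.3, 7], [0, 0, -5], 0.6], [[15, 1.6, 9], [0, 0, -5], 0.6], [[16.4, 1.7, 10.5], [0, 0, -5], 0.6], [[16.4, 1.7, 10.5], [0, 0, -5], 0.6], [[16.4, 1.7, 10.5], [0, 0, -5], 0.6]]'

```text
clock: 13.7
tool_pos: [0.4617, 0.3791, 0.0904]
eef_rot: [0.643, 0.766, -0.001, 0.0]
contact_force: [-0.2, -0.6, 0.3]
opening: 0.399
finger_force: 0.0
```

Run:
```python
from h import *; from plant import r; import pickle
s0=pickle.load(open('side0.pkl','rb')); t0=pickle.load(open('top0.pkl','rb'))
def gray(d,b):
    g=255-cv2.cvtColor(d['image'],cv2.COLOR_RGB2GRAY)[b[1]:b[3],b[0]:b[2]].astype(float); w=np.clip(g-100,0,None); y,x=np.mgrid[b[1]:b[3],b[0]:b[2]]; return [(w*x).sum()/w.sum(),(w*y).sum()/w.sum()]
a=gray(s0,(345,353,355,362)); b=gray(t0,(167,263,180,275)); print(a,onz(s0,[a],.038),b,onz(t0,[b],.04))
o1,v1=ray(t0,[b]);o2,v2=ray(s0,[a]); k=np.linalg.lstsq(np.c_[v1[0],-v2[0]],o2-o1,rcond=None)[0]; print('tri',o1+k[0]*v1[0],o2+k[1]*v2[0])
go(r.get_state(),[.461,.3825,.026],10)
d=r.snapshot('side')
cv2.imwrite('pics/a6.png',cv2.resize(d['image'][300:400,300:400],(600,600),interpolation=cv2.INTER_CUBIC)[:,:,::-1])
```

```text
[np.float64(349.57570093457946), np.float64(358.6485981308411)] [[0.46086104 0.38187062 0.038     ]] [np.float64(172.4180407371484), np.float64(269.4772065955383)] [[0.46047749 0.38032319 0.04      ]]
tri [0.46064534 0.38104808 0.03684665] [0.4607538  0.38103152 0.03684862]
pos [0.4617 0.3791 0.0904] head 9.9 q7 -0.51 F [-0.2 -0.6  0.3] t 13.7
shift [ 0.35 -0.01  6.44] turn [-0.01  0.07 -0.07]
```

View pics/a6.png

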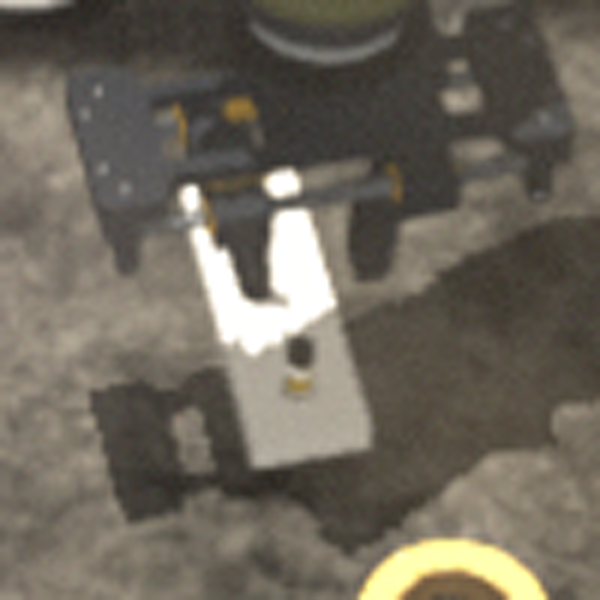

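Triangulation puts the vial at (0.461, 0.381), matching the rack hole. In the picture the fingers are above it and the vial cap is at (298,350).

>>> carry_out --rows '[[[0.2, -0.05, 1], [0, 0, 0], 0.6], [[0.25, -0.05, 3], [0, 0, 0], 0.6], [[0.25, -0.05, 5], [0, 0, 0], 0.6], [[0.25, -0.05, 6.3], [0, 0, 0], 0.6], [[0.25, -0.05, 6.3], [0, 0, 0], 0.6], [[0.25, -0.05, 6.3], [0, 0, 0], 0.75], [[0.25, -0.05, 6.3], [0, 0, 0], 0.85], [[0.25, -0.05, 6.3], [0, 0, 0], 1], [[0.25, -0.05, 6.3], [0, 0, 0], 1], [[0.25, -0.05, 6.3], [0, 0, 0], 1], [[0.25, -0.05, 6.3], [0, 0, 0], 1]]' --newtons 12

```text
clock: 14.85
tool_pos: [0.4612, 0.3834, 0.0277]
eef_rot: [0.643, 0.766, 0.001, 0.0]
contact_force: [0.3, 0.2, 4.6]
opening: 0.12
finger_force: 12.1
```

>>> carry_out --rows '[[[0, 0, -0.5], [0, 0, 0], 1], [[0, 0, -1.5], [0, 0, 0], 1], [[0, 0, -3], [0, 0, 0], 1], [[0, 0, -6], [0, 0, 0], 1], [[0, 0, -10], [0, 0, 0], 1], [[0, 0, -14], [0, 0, 0], 1], [[0, 0, -18], [0, 0, 0], 1], [[0, 0, -18], [0, 0, 0], 1], [[0, 0, -18], [0, 0, 0], 1]]'

```text
clock: 15.75
tool_pos: [0.4603, 0.3831, 0.2087]
eef_rot: [0.643, 0.766, 0.001, -0.0]
contact_force: [-0.1, 0.0, -0.8]
opening: 0.124
finger_force: 12.1
```

Run:
```python
from h import *; from plant import r
s=r.get_state(); print(s['opening'],s['finger_force']); go(s,[.527,.029,.205],-28)
t=r.snapshot('top')
cv2.imwrite('pics/a7.png',cv2.resize(t['image'][210:290,260:360],(750,600),interpolation=cv2.INTER_CUBIC)[:,:,::-1])
```

```text
0.1239799156192948 12.0956268377995
pos [0.4603 0.3831 0.2087] head 10.0 q7 -0.53 F [-0.1  0.  -0.8] t 15.75
shift [-36.03   0.43   0.32] turn [ 0.05 -0.1  37.98]
```

View pics/a7.png

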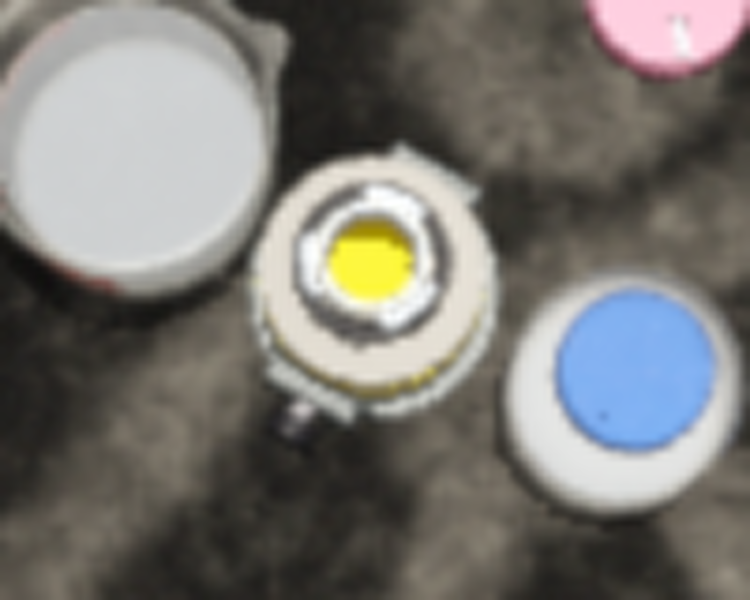

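The mouth is open and centred at (370,258) in the crop, about pixel (309,244), which agrees with the earlier cap position.

>>> carry_out --rows '[[[-2, 0, 0], [0, 0, 3], 1], [[-6, 0.1, 0], [0, 0, 7], 1], [[-10, 0.1, 0], [0, 0, 11], 1], [[-14, 0.2, 0], [0, 0, 15], 1], [[-18, 0.2, 0], [0, 0, 20], 1], [[-22, 0.3, 0], [0, 0, 25], 1], [[-26, 0.3, 0], [0, 0, 30], 1], [[-30, 0.4, 0], [0, 0, 34], 1], [[-33, 0.4, 0], [0, 0, 38], 1], [[-36, 0.43, 0], [0, 0, 38], 1], [[-36, 0.43, 0], [0, 0, 38], 1], [[-36, 0.43, 0], [0, 0, 38], 1]]'

```text
clock: 17.0
tool_pos: [0.5259, 0.0288, 0.2058]
eef_rot: [0.858, 0.514, -0.001, -0.001]
contact_force: [0.6, 0.7, 0.3]
opening: 0.122
finger_force: 12.1
```

Run:
```python
from h import *; from plant import r
s=r.get_state(); go(s,[.527,.0288,.138],-28)
t=r.snapshot('side')
cv2.imwrite('pics/a8.png',cv2.resize(t['image'][180:280,260:360],(600,600),interpolation=cv2.INTER_CUBIC)[:,:,::-1])
```

```text
pos [0.5259 0.0288 0.2058] head -28.1 q7 -0.43 F [0.6 0.7 0.3] t 17.0
shift [0.06 0.11 6.78] turn [-0.17  0.09 -0.11]
```

View pics/a8.png

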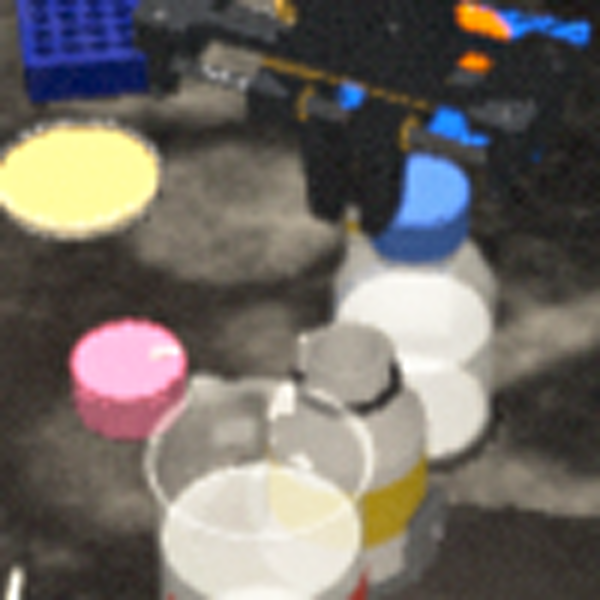

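The vial hangs between the fingers with its lower end near (352,225), over the mouth at (350,350). I'll lower it and release.

>>> carry_out --rows '[[[0.05, 0.1, 1.5], [0, 0, 0], 1], [[0.05, 0.1, 3], [0, 0, 0], 1], [[0.05, 0.1, 4], [0, 0, 0], 1], [[0.05, 0.1, 5], [0, 0, 0], 1], [[0.05, 0.1, 6], [0, 0, 0], 1], [[0.05, 0.1, 6.8], [0, 0, 0], 1], [[0.05, 0.1, 6.8], [0, 0, 0], 1], [[0.05, 0.1, 6.8], [0, 0, 0], 1]]'

```text
clock: 17.85
tool_pos: [0.5282, 0.0291, 0.139]
eef_rot: [0.857, 0.515, -0.0, -0.0]
contact_force: [1.0, -0.8, 0.2]
opening: 0.122
finger_force: 12.1
```

No contact, and the vial's end is inside the mouth. I'll release it, let it fall and retreat.

>>> carry_out --rows '[[[0, 0, 0.2], [0, 0, 0], 0.8], [[0, 0, 0.2], [0, 0, 0], 0.7], [[0, 0, 0.2], [0, 0, 0], 0.7], [[0, 0, 0.2], [0, 0, 0], 0.7], [[0, 0, 0.2], [0, 0, 0], 0.7], [[0, 0, 0], [0, 0, 0], 0.7], [[0, 0, -2], [0, 0, 0], 0.7], [[0, 0, -5], [0, 0, 0], 0.7], [[0, 0, -9], [0, 0, 0], 0.7], [[0, 0, -10], [0, 0, 0], 0.7]]'

```text
clock: 18.85
tool_pos: [0.5303, 0.0289, 0.2427]
eef_rot: [0.857, 0.515, 0.003, 0.001]
contact_force: [0.8, -0.1, -0.3]
opening: 0.296
finger_force: 0.0
```

>>> carry_out --rows '[[[4, 0, 0], [0, 0, 0], 0.7], [[8, 0, 0], [0, 0, 0], 0.7], [[12, 0, 0], [0, 0, 0], 0.7], [[16, 0, 0], [0, 0, 0], 0.7], [[20, 0, 0], [0, 0, 0], 0.7], [[20, 0, 0], [0, 0, 0], 0.7], [[20, 0, 0], [0, 0, 0], 0.7]]'

```text
clock: 19.55
tool_pos: [0.6216, 0.2063, 0.2379]
eef_rot: [0.857, 0.516, -0.001, -0.0]
contact_force: [0.9, -0.7, -0.4]
opening: 0.297
finger_force: 0.0
```

Run:
```python
from h import *; from plant import r
s=r.get_state(); print(s['tool_pos'],s['clock'])
t=r.snapshot('top');d=r.snapshot('side')
f=lambda d,b:cv2.resize(d['image'][b[1]:b[3],b[0]:b[2]],(400,400),interpolation=cv2.INTER_CUBIC)[:,:,::-1]
cv2.imwrite('pics/a9.png',np.hstack([f(t,(270,205,350,285)),f(d,(270,170,390,290))]))
```

```text
[0.62157611 0.20630264 0.23785436] 19.55
```

View pics/a9.png

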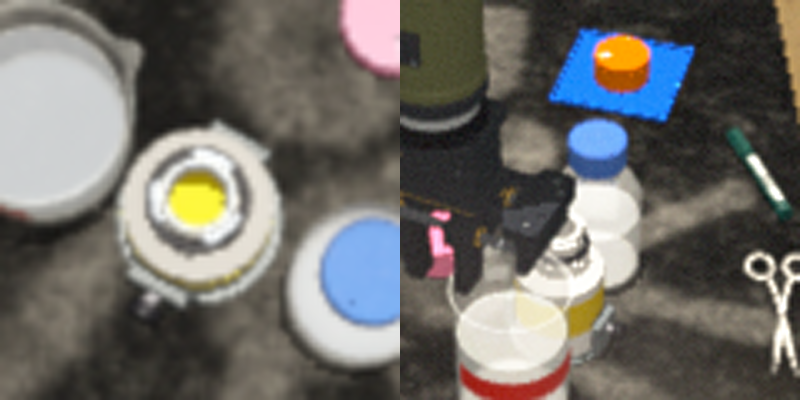

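```bash
python3 -c "
from plant import r
print(r.finish_job())"
```

```text
the job is handed in; nothing more can be done
None
```

I handed the job in at about 19.6 s of the 69 s allowed. The last pictures show the cap top side up in the tray, with the beaker and bottle standing upright. I released the black-capped vial with its end inside the jar mouth and nothing is left on the rim, but I never saw it inside the jar. I also viewed 12 pictures, two over the limit of 10, and the hand-in returned no verdict.

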